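# Clear down the compression tester and nest the sample pots

## Robot

A 6-joint arm with a two-finger parallel gripper is mounted at the origin on the work surface. World frame = base frame: x ahead of the robot, y to its left, z up, the work surface at z = 0. Lengths are in mm, angles in rad, forces in N, time in s.
With the tool pointing down it reaches from about 300 to 775 mm from the base axis. Payload 14.6 kg.
Tool frame: the origin (TCP) lies at the very end of the fingers, on their centre line; the grasp point (between the pads) lies 19 mm behind it; z points along the fingers, y is the line along which they close (so a half turn about z gives the same grasp; the last joint's range is limited). The gripper opens to 94 mm and grips with 3 to 60 N. Pads are 16 mm wide; open, the fingers measure 119 mm over their backs; the gripper's body (75 mm by 177 mm) begins 78 mm behind the grasp point.
Start: joints at [1.167, 0.3, 1.521, -0, 1.321, -0.067], TCP at [181.755, 519.09, 205.446] pointing down, gripper open.
Joint ranges: [-3.03, 3.03], [-0.79, 2.21], [0.23, 2.52], [-1.04, 4.18], [0, 3.07], [-2.55, 2.55]. Speed limits (rad/s): [2.22, 2.22, 2.57, 3.14, 3.14, 3.14].

## Interface

Orientations are given as [roll, pitch, yaw] about the fixed x, y, z axes, in that order (R = Rz(yaw) Ry(pitch) Rx(roll)).
In Python, from cell import manip gives the robot as it stands.
- The arm moves only by the tool servo_tool, never from a script. Its argument "rows" is a list of rows, each a list of 7 numbers: the turn, a rotation vector about the world's x, y, z in degrees, then the shift along the world's x, y, z in mm, then the closure, from 0 (fully open) to 1 (shut). In form: [[rx, ry, rz, dx, dy, dz, fingers], ...]. A call has 1 to 20 rows; each row shifts and turns the commanded pose from where the row before left it; what a row does not reach is not made up. A row lasts 1/8 s, in which the tool goes at most 62.5 mm and 10.7 degrees, less where a joint would pass 70% of its speed; a pose out of reach is approached as far as the arm can. A call with a gripper value outside its range is refused whole. The fingers move at their own pace and stop on an object; "grip_force" is the grip in N (left out, the last holds). Time passes only in rows, so rows that do not move let the fingers close. It gives the time, the measured TCP pose, the force, the opening and the grip force at its end, in the units of the state.
- manip.read_state(): the state, without advancing time (a new reading comes with each control period).
- manip.camera(name): name is "scene" or "side" or "wrist"; returns the picture (420x560x3 uint8, red, green, blue); there is no depth.
- manip.camera_info(name): a dict with "fx", "fy", "cx", "cy" (pixels), "D" ([k1, k2, p1, p2, k3] as OpenCV has them; the pictures are not rectified), "position" and "rotation" of the camera in the world; the wrist camera has in their place "T_tool_cam" (4x4, takes a point from camera to tool coordinates, whose origin is the TCP and whose axes are the flange's). Camera axes: x right, y down, z forward; pixel columns grow to the right and rows downward; lengths in mm; the calibration is good to about 2 mm. A picture is of the moment at which its call begins: read the wrist's pose just before it. camera_info takes no time and is no camera call.
- manip.sign_off(): hands the job in; it is judged then, once.
The state is a dict: "clock": time; "joints": joint angles; "qd": joint speeds; "effort": joint torques, N m; "eef_pos": TCP position; "eef_rot": TCP orientation; "wrist_force": force on the tool from outside, world axes, zero at the start; "moment": the same for the moment, N m; "finger_gap": finger opening in mm; "finger_force": force on a finger pad.
Only numpy, scipy, OpenCV 4.12 (cv2) and the standard library are available. Lean on these libraries where they do the work, as an engineer would, in place of code of your own. Each camera call takes 0.05 s, during which the arm holds its last target. There are 200 camera calls.

## Task

Clear down after a compression test run: lift the tester's clear hinged guard right up, take every tested prism out of the catch tray and put it in the grey tote, then lower the guard all the way down gently, without letting it drop. Nest all the loose white sample pots upright one inside another in the pot that stands in the square steel tray, so that one straight stack of pots is left there; leave the other things on the bench where they are.

Things in the scene. Friction and masses are not known exactly. Their poses are not given: they have to be found in the camera images.
- guard (a joint): opening angle of the tester's guard, rad: 0 = level, fully down on its stop (as it starts); 1.75 = lifted right up, leaning a little back beyond upright on its other stop, where it stays when let go. Below about 1.5 rad it falls shut when let go. It weighs about 0.45 kg; a pull of about 3 N at the handle lifts it
- guard_hinge (a point): middle of the guard's hinge line, fixed on the tester, 105 mm up. x points level into the tester, y along the hinge line, z up. The guard, a clear sheet 165 mm deep, 296 mm wide, with 30 mm side skirts, lies to -x over the catch tray when down. The load frame's crosshead starts at x = 150 mm (z over 350 mm up); the console fills x over 50, y over 190 mm
- guard_handle (a point): middle of the guard's handle: a round steel bar 12 mm thick, 130 mm long, parallel to the hinge line, beyond the guard's free edge in the plane of the sheet, 207 mm from the hinge line, with a 36 mm gap between bar and sheet. Down, it is 105 mm up; it circles the hinge line, straight above it at 1.57 rad. Axes turn with the guard: y along the bar, -x away from the hinge
- catch_tray (a point): centre of the floor of the white sheet-metal catch tray in front of the tester, 23 mm above the bench, under the guard; inside about 160 mm (x) by 280 mm (y), with low walls 15 mm above its floor; same axes as guard_hinge
- prism1: a tested mortar prism half, plain grey concrete bar 80 x 40 x 40 mm, about 0.28 kg, lying in the catch tray at the start; origin at the centre of its underside, x along its length, z up. May be absent
- prism2: a tested mortar prism half, plain grey concrete bar 80 x 40 x 40 mm, about 0.28 kg, lying in the catch tray at the start; origin at the centre of its underside, x along its length, z up. May be absent
- prism3: a tested mortar prism half, plain grey concrete bar 80 x 40 x 40 mm, about 0.28 kg, lying in the catch tray at the start; origin at the centre of its underside, x along its length, z up. May be absent
- tote: grey open plastic tote, 180 mm (x) by 260 mm (y) outside (the rim lip stands 7 mm farther out), 75 mm high, walls and floor 5 mm thick, loose, 0.9 kg; origin at the centre of its underside, z up
- pot_tray: square low stainless tray, 140 x 140 mm, rim 10 mm high, floor 3 mm thick; origin at the centre of its underside; does not move
- pot_base: the white sample pot that stands in the steel tray: the bottom of the stack. Same shape as pot1; origin at the centre of its underside, z up. A pot nested in another rests with the underside of its collar on the lower pot's rim, with some 2 mm of sideways play, so each nested pot stands 28 mm higher than the one under it
- pot1: a loose white plastic sample pot, open at the top, standing on the bench: round, 68 mm high, foot 42 mm across, widening to 57 mm at 40 mm height; from there up an upright collar 67 mm across outside and 62 mm inside, 28 mm high, wall 2.5 mm. The foot is thick and heavy; about 0.14 kg; origin at the centre of its underside, z up. May be absent
- pot2: a loose white plastic sample pot, open at the top, standing on the bench, same shape as pot1; origin at the centre of its underside, z up. May be absent
- pot3: a loose white plastic sample pot, open at the top, standing on the bench, same shape as pot1; origin at the centre of its underside, z up. May be absent
- oil: bystander: amber bottle, 64 mm across, 170 mm tall; origin under its centre
- trowel: bystander: small flat steel trowel with a wooden handle, 175 mm long, lying flat, x along it
- brush: bystander: bench brush 200 mm long lying flat, x along it
- mallet: bystander: hammer 260 mm long lying flat, x along it
- weight: bystander: steel calibration weight with a knob, 40 mm across, 58 mm tall, standing in the middle of the bench among the pots; origin under its centre
- jar: bystander: clear jar with a lid, 68 mm across, 85 mm tall; origin under its centre

How it is judged (in metres and radians):
On the way, in this order (a step that is already met when the one before it is completed fails the run):
1. the guard is lifted right up (value of joint guard above 1.5 rad), for 0.2 s.
2. every prism present is in the tote (x of prism1 in the frame of tote between -0.085 and 0.085 m and y of prism1 in the frame of tote between -0.125 and 0.125 m and z of prism1 in the frame of tote between -0.01 and 0.07 m and x of prism2 in the frame of tote between -0.085 and 0.085 m and y of prism2 in the frame of tote between -0.125 and 0.125 m and z of prism2 in the frame of tote between -0.01 and 0.07 m and x of prism3 in the frame of tote between -0.085 and 0.085 m and y of prism3 in the frame of tote between -0.125 and 0.125 m and z of prism3 in the frame of tote between -0.01 and 0.07 m), for 0.2 s.
3. the guard is lowered fully onto its stop (value of joint guard below 0.04 rad), for 0.3 s.
At the end, for the whole second after the job is handed in: Guard down (under 0.04 rad); each prism at rest inside the tote, below its rim; each loose pot nested upright (tilt under 0.08 rad, 28 mm a pot) with its axis within 10 mm of the bottom pot's, which stands upright within 55 mm of the steel tray's centre (all of step 2 and value of joint guard below 0.04 rad and linear speed of each of prism1, prism2, prism3, pot1, pot2, pot3 below 0.02 m/s and horizontal distance between each of pot1, pot2, pot3 and pot_base below 0.01 m and angle between each of pot1, pot2, pot3, pot_base's own z axis and vertical below 0.08 rad and z of pot1 in the frame of pot_base between 0.02 and 0.092 m and z of pot2 in the frame of pot_base between 0.02 and 0.092 m and z of pot3 in the frame of pot_base between 0.02 and 0.092 m and horizontal distance between pot_base and pot_tray below 0.055 m); the robot touches nothing.
It fails at once if the guard is dropped onto its stop (it comes down faster than 1.5 rad/s within the last 0.15 rad) (value of joint guard below 0.15 rad and velocity of joint guard below -1.5 rad/s).
It fails at once if a bystander is shifted by more than 6 cm or knocked over (distance of any of oil, trowel, brush, mallet, weight, jar from where it was at the start of the episode above 0.06 m or angle between any of oil, trowel, brush, mallet, weight, jar's own z axis and vertical above 0.7 rad).
Of prism1, prism2, prism3 only 2 to 3 are there at a start; the rules pass over those that are not, and their reading is None.
Of pot1, pot2, pot3 only 2 to 3 are there at a start; the rules pass over those that are not, and their reading is None.
At some moment in a run one of pot1, pot2, pot3 may be knocked a few centimetres aside while the robot is not near it.
It also fails if it takes over 210 s, if anything falls off the work surface, if the arm or the gripper's body presses on something with over 40 N, if the wrist force passes 120 N, or if a joint passes its speed limit or range.

## Working session

There is one attempt and no reset: what is moved stays moved. The work goes in short steps, Python scripts to look and compute and a tool call to move; the robot and the scene stay as the last step left them, time stands still between calls to the robot, and variables do not carry over. Pictures are saved under pics/ and viewed, at most 14 in all, crops included, and the job is handed in when it is done.

Besides the shell and the picture viewer there is one more tool, called after "Emit:" as name(argument=value, ...), one argument or row to a line, values as JSON. servo_tool: Moves the arm, as the interface text tells. Its arguments: {"type":"object","properties":{"rows":{"type":"array","items":{"type":"array","items":{"type":"number"}}},"grip_force":{"type":"number"}},"required":["rows"]}

```bash
mkdir -p pics; cat > h.py <<'E'
import numpy as np, cv2
from cell import manip
from scipy.spatial.transform import Rotation as R
def snap(name,fn):
    st=manip.read_state(); im=manip.camera(name); cv2.imwrite(fn,im[:,:,::-1]); return st,im
def campose(name,st=None):
    ci=manip.camera_info(name)
    K=np.array([[ci['fx'],0,ci['cx']],[0,ci['fy'],ci['cy']],[0,0,1]]);D=np.array(ci['D'],float)
    if name!='wrist':
        rot=np.array(ci['rotation'],float)
        if rot.shape!=(3,3): rot=R.from_euler('xyz',rot).as_matrix()
        return K,D,rot,np.array(ci['position'],float)
    T=np.array(ci['T_tool_cam']); Rt=R.from_euler('xyz',st['eef_rot']).as_matrix()
    return K,D,Rt@T[:3,:3],Rt@T[:3,3]+np.array(st['eef_pos'])
def px2w(name,uv,z,st=None):
    K,D,Rc,p=campose(name,st)
    n=cv2.undistortPoints(np.array(uv,float).reshape(-1,1,2),K,D).reshape(-1,2)
    d=np.c_[n,np.ones(len(n))]@Rc.T
    z=np.broadcast_to(np.array(z,float),len(n))
    return p+d*((z-p[2])/d[:,2])[:,None]
def w2px(name,X,st=None):
    K,D,Rc,p=campose(name,st)
    Xc=(np.atleast_2d(X).astype(float)-p)@Rc
    return cv2.projectPoints(Xc,np.zeros(3),np.zeros(3),K,D)[0].reshape(-1,2)
def tri(obs):
    A=np.zeros((3,3));b=np.zeros(3)
    for name,uv,st in obs:
        K,D,Rc,p=campose(name,st); n=cv2.undistortPoints(np.array(uv,float).reshape(1,1,2),K,D).ravel()
        d=Rc@np.r_[n,1]; d/=np.linalg.norm(d); M=np.eye(3)-np.outer(d,d); A+=M;b+=M@p
    return np.linalg.solve(A,b)
E
python3 - <<'E'
from h import *
for n in ('scene','side','wrist'):
    snap(n,f'pics/{n}0.png')
    ci=manip.camera_info(n); print(n,{k:np.round(v,3).tolist() for k,v in ci.items()})
print(manip.read_state())
E
```

```text
scene {'fx': 405.107, 'fy': 405.107, 'cx': 282.368, 'cy': 210.999, 'D': [-0.096, 0.0, 0.0, 0.0, 0.0], 'position': [1214.185, 170.642, 908.034], 'rotation': [-2.445, 0.011, 1.785]}
side {'fx': 426.893, 'fy': 426.893, 'cx': 283.393, 'cy': 203.189, 'D': [-0.071, 0.0, 0.0, 0.0, 0.0], 'position': [-18.4, -581.094, 570.547], 'rotation': [-2.088, -0.02, -0.765]}
wrist {'fx': 327.024, 'fy': 327.024, 'cx': 283.881, 'cy': 214.479, 'D': [0.021, 0.0, 0.0, 0.0, 0.0], 'T_tool_cam': [[0.0, -0.971, -0.238, 68.287], [1.0, 0.0, 0.0, 0.615], [-0.0, -0.238, 0.971, -179.537], [0.0, 0.0, 0.0, 1.0]]}
{'clock': 0.15, 'joints': array([ 1.16741394e+00,  3.00345538e-01,  1.52144058e+00, -1.13060583e-05,
        1.32068518e+00, -6.66238826e-02]), 'qd': array([ 0.00179378, -0.00359611, -0.00167528, -0.00026916,  0.00142728,
       -0.00118999]), 'effort': array([-3.96078485e-04, -5.31961691e+01, -3.52824247e+01,  7.08058826e-02,
        2.35623313e-02, -4.14434157e-05]), 'eef_pos': array([181.67615528, 518.9178566 , 205.01464123]), 'eef_rot': array([-3.14071523e+00, -4.75675519e-05,  2.80483693e+00]), 'wrist_force': array([ 0.3286279 ,  0.26694339, -0.05266531]), 'moment': array([-0.04008182, -0.0166683 , -0.00685391]), 'finger_force': 0.0, 'finger_gap': 93.85319237995708}
```

View pics/scene0.png

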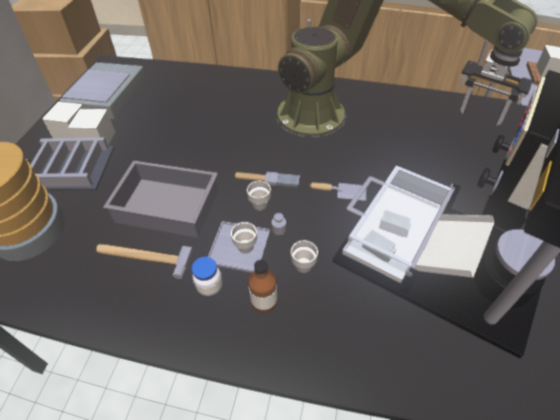

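View pics/side0.png

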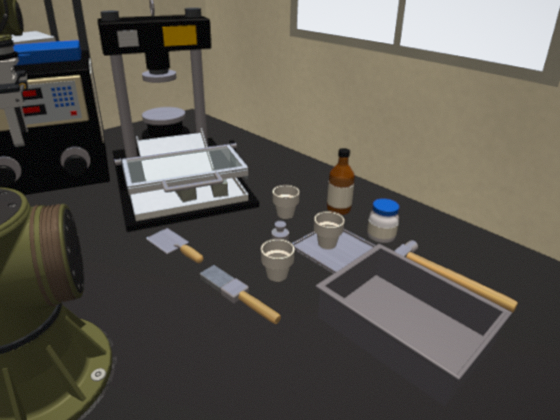

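The scene shows the base pot at about (243,237) in its tray, loose pots at (259,195) and (304,257), the tote at (163,195), and the guard handle at about (365,195). At least two prisms are visible under the guard, so I'll enlarge that area.

```bash
python3 - <<'E'
import cv2,numpy as np
a=cv2.imread('pics/scene0.png');b=cv2.imread('pics/side0.png')
c=cv2.resize(a[160:280,320:520],(800,480),interpolation=cv2.INTER_CUBIC)
d=cv2.resize(b[120:220,110:260],(780,520),interpolation=cv2.INTER_CUBIC)
cv2.imwrite('pics/c1.png',c);cv2.imwrite('pics/c2.png',d)
e=np.vstack([cv2.resize(a[160:310,90:330],(800,500),interpolation=cv2.INTER_CUBIC)])
cv2.imwrite('pics/c3.png',e)
E
```

```text
(no output)
```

View pics/c1.png

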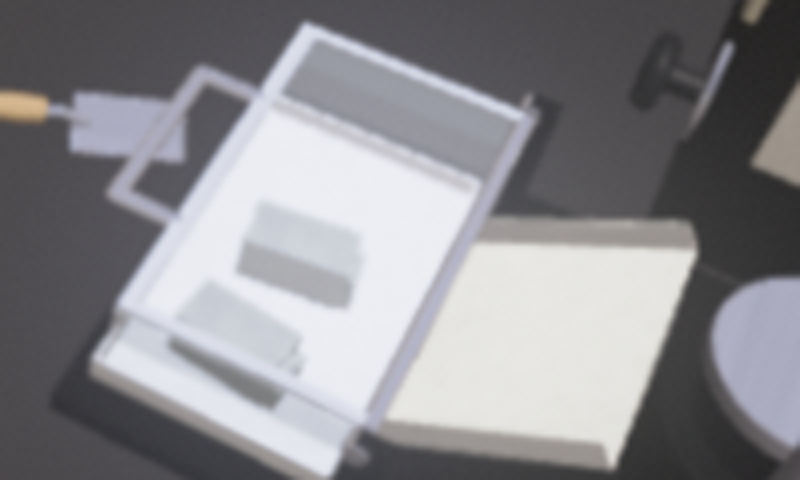

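View pics/c2.png

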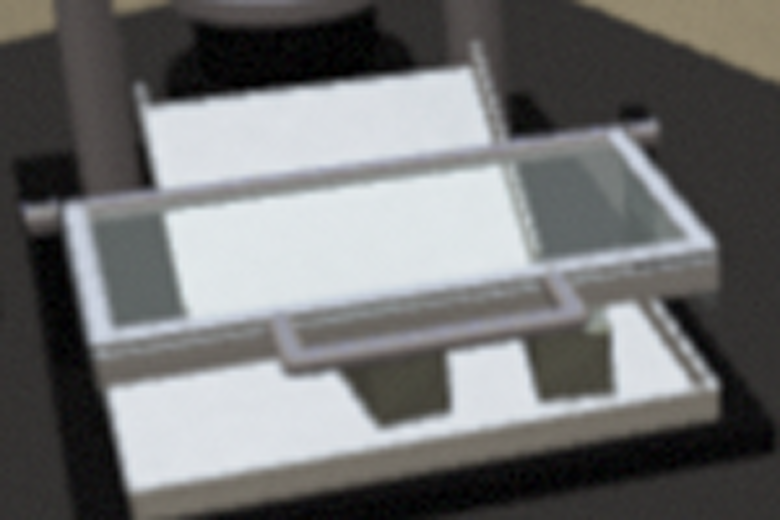

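View pics/c3.png

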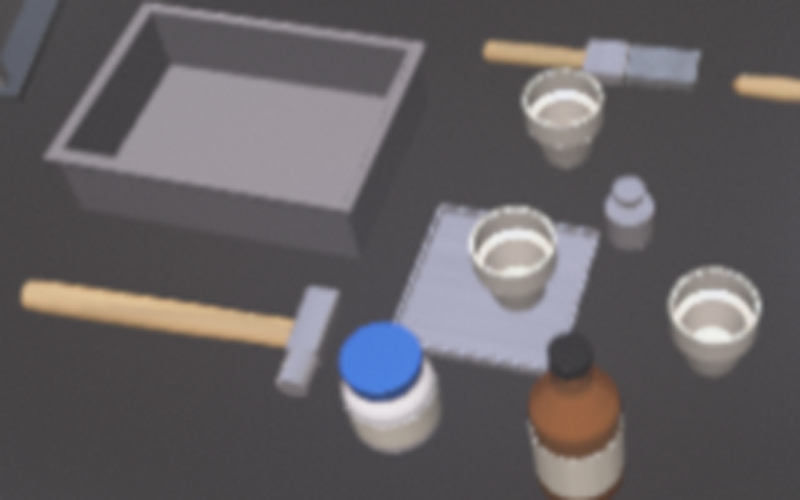

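```bash
python3 - <<'E'
from h import *
np.set_printoptions(precision=1,suppress=True)
c1=lambda p:np.array(p)/4+[320,160]
c2=lambda p:np.array(p)/5.2+[110,120]
c3=lambda p:np.array(p)/(10/3)+[90,160]
print('hd scene',px2w('scene',c1([(203,72),(117,190)]),105))
print('hd side',px2w('side',c2([(288,360),(578,314)]),105))
print('tri',tri([('scene',c1((203,72)),None),('side',c2((288,360)),None)]),tri([('scene',c1((117,190)),None),('side',c2((578,314)),None)]))
print('guard corners hingeL,hingeR,freeL,freeR',px2w('scene',c1([(532,110),(372,425),(305,30),(122,308)]),105))
print('side corners hL hR fL fR', px2w('side',c2([(75,205),(640,130),(100,345),(710,240)]),105))
print('prism1 top',px2w('scene',c1([(260,202),(360,238),(352,270),(245,238)]),63))
print('prism1 bottom edge near',px2w('scene',c1([(240,272),(350,305)]),23))
print('prism2 top',px2w('scene',c1([(210,282),(298,340),(270,375),(175,338)]),63))
print('prism bottoms side',px2w('side',c2([(380,425),(450,412),(540,400),(612,393)]),23))
print('potA,B,base scene', px2w('scene',c3([(563,106),(714,307),(513,250)]),[68,68,71]))
print('pots side A,B,base',px2w('side',[(278,250),(286,194),(329,221)],[68,68,71]))
print('tote',px2w('scene',c3([(147,8),(420,45),(352,208),(50,157)]),75))
print('tray',px2w('scene',c3([(440,207),(600,232),(565,372),(395,345)]),10))
print('jar,oil,weight',px2w('scene',c3([(380,358),(570,350),(629,190)]),[85,170,58]))
print('mallet',px2w('scene',c3([(30,295),(310,340)]),10))
E
```

```text
hd scene [[393.3 233.6 105. ]
 [513.  186.5 105. ]]
hd side [[395.7 233.4 105. ]
 [519.9 184.2 105. ]]
tri [394.9 233.1 105.9] [517.5 184.6 107.1]
guard corners hingeL,hingeR,freeL,freeR [[382.2 460.  105. ]
 [662.2 353.  105. ]
 [335.8 302.3 105. ]
 [607.3 200.  105. ]]
side corners hL hR fL fR [[401.6 457.7 105. ]
 [682.1 345.5 105. ]
 [339.5 303.3 105. ]
 [618.3 207.  105. ]]
prism1 top [[467.1 284.5  63. ]
 [485.1 352.6  63. ]
 [513.8 347.8  63. ]
 [500.9 276.2  63. ]]
prism1 bottom edge near [[498.1 279.7  23. ]
 [511.4 355.4  23. ]]
prism2 top [[542.8 255.9  63. ]
 [578.1 314.7  63. ]
 [608.7 298.5  63. ]
 [592.3 237.3  63. ]]
prism bottoms side [[467.1 285.   23. ]
 [500.6 272.9  23. ]
 [541.8 253.   23. ]
 [573.7 234.5  23. ]]
potA,B,base scene [[474.5 -68.2  68. ]
 [649.3  93.3  68. ]
 [631.2 -67.6  71. ]]
pots side A,B,base [[461.7 -79.8  68. ]
 [637.3  78.3  68. ]
 [617.1 -79.4  71. ]]
tote [[ 439.  -470.7   75. ]
 [ 435.5 -207.6   75. ]
 [ 620.6 -203.    75. ]
 [ 622.1 -471.9   75. ]]
tray [[ 557.7 -158.4   10. ]
 [ 555.7  -18.8   10. ]
 [ 693.5  -13.7   10. ]
 [ 697.7 -151.    10. ]]
jar,oil,weight [[ 753.6 -131.2   85. ]
 [ 769.7   18.2  170. ]
 [ 544.5    4.5   58. ]]
mallet [[ 717.1 -465.3   10. ]
 [ 707.7 -219.    10. ]]
```

Emit:
servo_tool(
  rows=[
    [0, 0, 0, 22, -25, 0, 0.6],
    [0, 0, 0, 23, -26, 0, 0.6],
    [0, 0, 0, 23, -26, 0, 0.6],
    [0, 0, 0, 23, -26, 0, 0.6],
    [0, 0, 0, 23, -26, 0, 0.6],
    [0, 0, 0, 23, -26, 0, 0.6],
    [0, 0, 0, 23, -26, 0, 0.6],
    [0, 0, 0, 23, -26, 0, 0.6],
    [0, 0, 0, 23, -26, 0, 0.6],
    [0, 0, -1.5, 23, -26, 0, 0.6],
    [0, 0, 0, 22, -25, 0, 0.6],
    [0, 0, 0, 22, -25, 0, 0.6],
    [0, 0, 0, 0, 0, 0, 0.6],
  ],
)

```text
clock: 1.78
eef_pos: [455.5, 208.8, 205.1]
eef_rot: [-3.141, -0.0, 2.776]
wrist_force: [-0.2, -1.0, -1.1]
finger_gap: 37.6
finger_force: 0.0
```

```bash
python3 - <<'E'
from h import *
st,_=snap('wrist','pics/w1.png'); print(st['eef_pos'],st['eef_rot'],st['finger_gap'])
E
```

```text
[455.48995597 208.83605857 205.09432451] [-3.14107071e+00 -3.63323953e-04  2.77614525e+00] 37.5842496035481
```

View pics/w1.png

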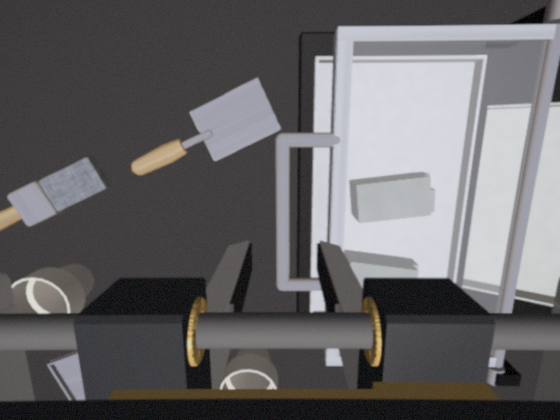

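The wrist view shows the bar upright at u≈283 from v≈138 to 286, and the fingers straddle it. The prisms are at (392,198) and (385,265).

```bash
python3 - <<'E'
from h import *
np.set_printoptions(precision=1,suppress=True)
st=manip.read_state()
p=px2w('wrist',[(284,138),(283,286),(283,212)],105,st);print(p)
Rt=R.from_euler('xyz',st['eef_rot']).as_matrix();print('tool y',Rt[:,1]); print((p-st['eef_pos'])@Rt)
print('prism1 top',px2w('wrist',[(353,182),(428,175),(433,214),(358,222)],63,st))
print(px2w('wrist',[(350,252),(417,266)],63,st))
print('hinge px', px2w('wrist',[(548,35),(510,330)],105,st))
E
```

```text
[[393.9 233.7 105. ]
 [518.7 185.1 105. ]
 [452.7 210.3 105. ]]
tool y [ 0.4  0.9 -0. ]
[[ 65.4   0.7 100.2]
 [-68.5  -0.2 100.1]
 [  2.1  -0.1 100.1]]
prism1 top [[458.2 282.1  63. ]
 [477.8 352.7  63. ]
 [517.8 347.2  63. ]
 [498.9 274.2  63. ]]
[[526.7 256.6  63. ]
 [566.4 317.2  63. ]]
hinge px [[395.2 449.  105. ]
 [637.3 370.8 105. ]]
```

Emit:
servo_tool(
  rows=[
    [0, 0, 0, 0, 0, -20, 0.6],
    [0, 0, 0, 0, 0, -20, 0.6],
    [0, 0, 0, 0, 0, -20, 0.6],
    [0, 0, 0, 0, 0, -20, 0.6],
    [0, 0, 0, 0, 0, -20, 0.6],
    [0, 0, 0, 0, 0, -19, 0.6],
    [0, 0, 0, 0, 0, 0, 0.9],
    [0, 0, 0, 0, 0, 0, 0.95],
    [0, 0, 0, 0, 0, 0, 0.95],
    [0, 0, 0, 0, 0, 0, 0.95],
  ],
  grip_force=12,
)

```text
clock: 3.08
eef_pos: [453.9, 208.0, 87.1]
eef_rot: [-3.137, -0.001, 2.779]
wrist_force: [-9.4, -21.3, 11.9]
finger_gap: 11.8
finger_force: 12.0
```

```bash
cat > arc.py <<'E'
import numpy as np,sys
from scipy.spatial.transform import Rotation as R
# grasp pt arc; tilt about y axis of hinge = y_h. fingers dir d=-z + tilt toward +x_h
xh=np.array([.363,.932,0]);yh=np.array([-.932,.363,0])
H=np.array([531,402.3,105.])
def tcp(th,tilt):
    g=H+207*(-np.cos(th)*xh+np.sin(th)*np.array([0,0,1]))
    d=np.sin(tilt)*xh-np.cos(tilt)*np.array([0,0,1])
    return g+19*d
def rows(a,b,t0,t1,n):
    out=[];p=np.round(tcp(a,t0))
    for i in range(1,n+1):
        q=np.round(tcp(a+(b-a)*i/n,t0+(t1-t0)*i/n)); out.append((q-p).astype(int).tolist()); p=q
    # tilt: rotating -z toward +x_h : rotation about axis (-z)x(xh) = -yh... 
    ax=np.cross([0,0,-1],xh); print('rot/row deg',np.round(np.degrees((t1-t0)/n)*ax,2)); print(out,'end',p)
E
python3 -c "
from arc import *
rows(0,1.68,0,0.45,20)"
```

```text
rot/row deg [ 1.2  -0.47  0.  ]
[[0, 1, 17], [1, 3, 18], [2, 4, 17], [2, 5, 16], [2, 6, 17], [3, 8, 15], [4, 9, 15], [3, 9, 14], [5, 11, 13], [4, 12, 13], [5, 13, 11], [6, 14, 10], [5, 15, 9], [6, 15, 7], [6, 15, 6], [7, 16, 5], [6, 16, 3], [6, 17, 2], [7, 17, 1], [6, 16, -1]] end [542. 431. 294.]
```

Emit:
servo_tool(
  rows=[
    [0, 0, 0, -1, -2, 1, 0.95],
    [1.2, -0.47, 0, 0, 1, 17, 0.95],
    [1.2, -0.47, 0, 1, 3, 18, 0.95],
    [1.2, -0.47, 0, 2, 4, 17, 0.95],
    [1.2, -0.47, 0, 2, 5, 16, 0.95],
    [1.2, -0.47, 0, 2, 6, 17, 0.95],
  ],
)

```text
clock: 3.82
eef_pos: [460.5, 225.8, 173.6]
eef_rot: [3.031, 0.002, 2.778]
wrist_force: [0.6, -8.0, 0.6]
finger_gap: 11.3
finger_force: 12.0
```

Emit:
servo_tool(
  rows=[
    [1.2, -0.47, 0, 3, 8, 15, 0.95],
    [1.2, -0.47, 0, 4, 9, 15, 0.95],
    [1.2, -0.47, 0, 3, 9, 14, 0.95],
    [1.2, -0.47, 0, 5, 11, 13, 0.95],
    [1.2, -0.47, 0, 4, 12, 13, 0.95],
  ],
)

```text
clock: 4.45
eef_pos: [480.1, 275.8, 244.4]
eef_rot: [2.915, 0.004, 2.778]
wrist_force: [5.4, -3.8, -2.1]
finger_gap: 11.5
finger_force: 12.0
```

Emit:
servo_tool(
  rows=[
    [1.2, -0.47, 0, 5, 13, 11, 0.95],
    [1.2, -0.47, 0, 6, 14, 10, 0.95],
    [1.2, -0.47, 0, 5, 15, 9, 0.95],
    [1.2, -0.47, 0, 6, 15, 7, 0.95],
    [0, 0, 0, 0, 0, 0, 0.95],
  ],
)

```text
clock: 5.08
eef_pos: [502.1, 334.0, 280.6]
eef_rot: [2.825, 0.004, 2.779]
wrist_force: [-2.1, -3.6, 10.1]
finger_gap: 11.4
finger_force: 12.0
```

```bash
python3 - <<'E'
from h import *
snap('side','pics/s1.png')
E
```

```text
(no output)
```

View pics/s1.png

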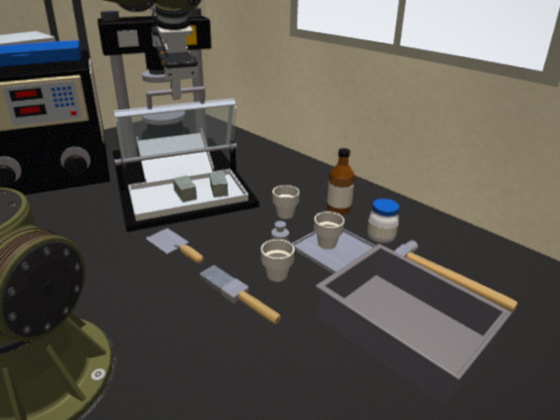

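The guard is following the gripper (free edge at v≈105), and only two prisms lie in the tray. I'll finish the lift.

Emit:
servo_tool(
  rows=[
    [1.2, -0.47, 0, 6, 15, 6, 0.95],
    [1.2, -0.47, 0, 7, 16, 5, 0.95],
    [1.2, -0.47, 0, 6, 16, 3, 0.95],
    [1.2, -0.47, 0, 6, 17, 2, 0.95],
    [0, 0, 0, 0, 0, 0, 0.95],
  ],
)

```text
clock: 5.75
eef_pos: [527.2, 397.9, 295.2]
eef_rot: [2.736, 0.005, 2.778]
wrist_force: [1.0, -0.9, 1.4]
finger_gap: 11.5
finger_force: 12.0
```

Emit:
servo_tool(
  rows=[
    [1.2, -0.47, 0, 7, 17, 1, 0.95],
    [1.2, -0.47, 0, 6, 16, -1, 0.95],
    [0, 0, 0, 0, 0, 0, 0.95],
    [0, 0, 0, 0, 0, 0, 0.95],
  ],
)

```text
clock: 6.25
eef_pos: [539.6, 430.1, 295.3]
eef_rot: [2.692, 0.004, 2.778]
wrist_force: [-0.5, 0.6, -1.1]
finger_gap: 11.8
finger_force: 12.0
```

Emit:
servo_tool(
  rows=[
    [0, 0, 0, 3, 7, -1, 0.95],
    [0, 0, 0, 2, 6, -1, 0.9],
    [0, 0, 0, 0, 0, 0, 0.7],
    [0, 0, 0, 0, 0, 0, 0.6],
    [0, 0, 0, -2, -5, 11, 0.6],
    [0, 0, 0, -3, -7, 16, 0.6],
    [0, 0, 0, -3, -8, 18, 0.6],
    [0, 0, 0, -4, -10, 22, 0.6],
    [0, 0, 0, -4, -10, 22, 0.6],
  ],
)

```text
clock: 7.38
eef_pos: [528.5, 402.3, 384.7]
eef_rot: [2.691, 0.005, 2.777]
wrist_force: [0.4, -0.4, 0.5]
finger_gap: 37.7
finger_force: 0.0
```

Emit:
servo_tool(
  rows=[
    [0, 0, 0, -12, -28, 0, 0.3],
    [-4.8, 1.9, 0, -10, -25, 0, 0.3],
    [-4.8, 1.9, 0, -10, -25, -20, 0.3],
    [-4.8, 1.9, 0, -8, -20, -25, 0.3],
    [-4.8, 1.9, 0, -2, -4, -25, 0.3],
    [-4.8, 1.8, 0, 0, 0, -25, 0.3],
    [0, 0, -10.5, 0, 0, -25, 0.3],
    [0, 0, -10.5, 0, 0, 0, 0.3],
    [0, 0, -10.5, 0, 0, 0, 0.3],
    [0, 0, -10.5, 0, 0, 0, 0.3],
    [0, 0, -10.5, 0, 0, 0, 0.3],
    [0, 0, -10.5, 0, 0, 0, 0.3],
    [0, 0, -10.5, 0, 0, 0, 0.3],
    [0, 0, -10.5, 0, 0, 0, 0.3],
    [0, 0, 0, 0, 0, 0, 0.3],
  ],
)

```text
clock: 9.25
eef_pos: [486.9, 300.9, 263.6]
eef_rot: [3.141, -0.001, 1.313]
wrist_force: [0.2, 0.2, -0.2]
finger_gap: 65.6
finger_force: 0.0
```

```bash
python3 - <<'E'
from h import *
st,im=snap('wrist','pics/w2.png'); print(st['eef_pos'],st['eef_rot'])
E
```

```text
[486.86727461 300.85396658 263.63244799] [ 3.14064889e+00 -8.55060846e-04  1.31286856e+00]
```

View pics/w2.png

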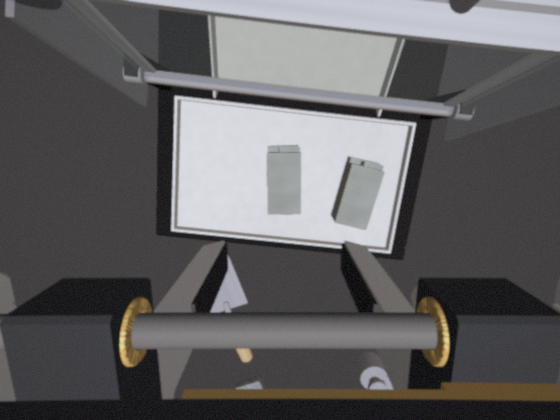

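The wrist view shows both prisms uncovered. Prism 1's top spans about (268..300, 151..214). Prism 2's corners are about (351,164), (382,170), (368,228) and (336,220).

```bash
python3 - <<'E'
from h import *
np.set_printoptions(precision=1,suppress=True)
st=manip.read_state()
a=px2w('wrist',[(268,151),(299,151),(300,213),(269,214)],63,st)
b=px2w('wrist',[(351,164),(382,170),(368,228),(336,220)],63,st)
for c in (a,b):
    print(c[:,:2].tolist() and c, 'ctr',c.mean(0)); l=(c[0]+c[1]-c[2]-c[3])/2; w=(c[1]+c[2]-c[0]-c[3])/2
    print(np.linalg.norm(l),np.linalg.norm(w),np.degrees(np.arctan2(l[1],l[0])),np.degrees(np.arctan2(w[1],w[0])))
E
```

```text
[[482.7 354.7  63. ]
 [517.  345.7  63. ]
 [500.6 274.8  63. ]
 [464.4 283.   63. ]] ctr [491.2 314.6  63. ]
73.3647281092812 36.21738050014336 76.3209993479275 -13.626531466258859
[[571.3 316.3  63. ]
 [604.5 300.5  63. ]
 [575.5 236.1  63. ]
 [540.3 255.6  63. ]] ctr [572.9 277.1  63. ]
69.4519025870891 38.464336478028805 64.38058624177147 -27.291829103834036
```

Emit:
servo_tool(
  rows=[
    [0, 0, 1, 2, 6, -33, 0.3],
    [0, 0, 0, 0, 0, -40, 0.3],
    [0, 0, 0, 0, 0, -40, 0.3],
    [0, 0, 0, 0, 0, -40, 0.3],
    [0, 0, 0, 0, 0, -40, 0.3],
    [0, 0, 0, 0, 0, -25, 0.3],
    [0, 0, 0, 0, 0, -15, 0.3],
    [0, 0, 0, 0, 0, 0, 0.6],
    [0, 0, 0, 0, 0, 0, 0.7],
    [0, 0, 0, 0, 0, 0, 0.7],
    [0, 0, 0, 0, 0, 0, 0.7],
  ],
  grip_force=25,
)

```text
clock: 10.68
eef_pos: [489.2, 307.4, 30.5]
eef_rot: [3.14, -0.001, 1.33]
wrist_force: [-0.7, -0.4, 7.1]
finger_gap: 39.8
finger_force: 25.0
```

Emit:
servo_tool(
  rows=[
    [0, 0, 0, 0, 0, 15, 0.7],
    [0, 0, 0, -1, -5, 40, 0.7],
    [0, 0, 0, -2, -10, 40, 0.7],
    [0, 0, 0, 0, -20, 40, 0.7],
    [0, 0, 0, 3, -40, 15, 0.7],
    [0, 0, 0, 3, -40, 0, 0.7],
    [0, 0, 0, 3, -40, 0, 0.7],
    [0, 0, 0, 3, -40, 0, 0.7],
    [0, 0, 0, 3, -40, 0, 0.7],
    [0, 0, 0, 3, -40, 0, 0.7],
    [0, 0, 0, 3, -40, 0, 0.7],
    [0, 0, 0, 3, -40, 0, 0.7],
    [0, 0, 0, 3, -40, 0, 0.7],
    [0, 0, 0, 3, -40, 0, 0.7],
    [0, 0, 0, 3, -40, 0, 0.7],
    [0, 0, 0, 3, -40, 0, 0.7],
    [0, 0, 0, 3, -40, 0, 0.7],
    [0, 0, 0, 3, -27, 0, 0.7],
    [0, 0, 0, 0, 0, 0, 0.7],
  ],
)

```text
clock: 13.05
eef_pos: [527.4, -276.3, 179.7]
eef_rot: [-3.141, 0.0, 1.328]
wrist_force: [-1.0, 0.2, -2.0]
finger_gap: 39.8
finger_force: 25.0
```

```bash
python3 - <<'E'
from h import *
st,im=snap('wrist','pics/w3.png'); print(st['eef_pos'],st['eef_rot'],st['finger_gap'])
E
```

```text
[ 527.36755481 -276.26822098  179.74288764] [-3.14145982e+00  1.33209447e-04  1.32777716e+00] 39.75265471113953
```

View pics/w3.png

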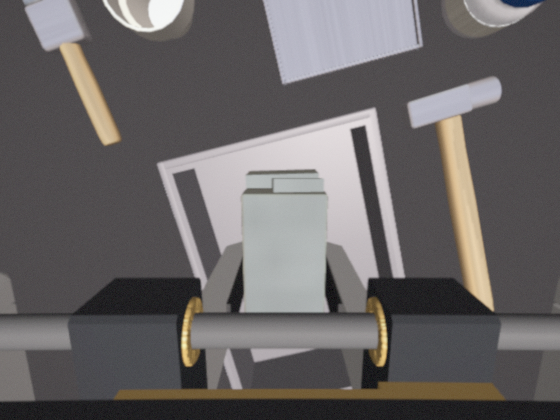

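The prism is held over the tote, whose +y rim runs from (165,165) to (375,112). I'll square it up and set it down.

Emit:
servo_tool(
  rows=[
    [0, 0, 7, 0, -12, -15, 0.7],
    [0, 0, 7, 0, 0, -30, 0.7],
    [0, 0, 0, 0, 0, -40, 0.7],
    [0, 0, 0, 0, 0, -40, 0.7],
    [0, 0, 0, 0, 0, -25, 0.7],
    [0, 0, 0, 0, 0, -14, 0.7],
    [0, 0, 0, 0, 0, 0, 0.7],
    [0, 0, 0, 0, 0, 0, 0.5],
    [0, 0, 0, 0, 0, 0, 0.4],
    [0, 0, 0, 0, 0, 15, 0.35],
    [0, 0, 0, 0, 0, 40, 0.3],
    [0, 0, 0, 0, 0, 50, 0.3],
    [0, 0, 0, 0, 0, 50, 0.3],
    [0, 0, 0, 0, 0, 10, 0.3],
  ],
)

```text
clock: 14.85
eef_pos: [528.8, -287.6, 185.6]
eef_rot: [3.136, 0.004, 1.574]
wrist_force: [0.5, 0.1, -0.6]
finger_gap: 66.0
finger_force: 0.0
```

Emit:
servo_tool(
  rows=[
    [0, 0, 0, 3, 40, 0, 0.3],
    [0, 0, 0, 3, 40, 0, 0.3],
    [0, 0, 0, 3, 40, 0, 0.3],
    [0, 0, 0, 3, 40, 0, 0.3],
    [0, 0, 0, 3, 40, 0, 0.3],
    [0, 0, 0, 3, 40, 0, 0.3],
    [0, 0, 0, 3, 40, 0, 0.3],
    [0, 0, 0, 3, 40, 0, 0.3],
    [0, 0, -4, 3, 40, 0, 0.3],
    [0, 0, -4, 3, 40, 0, 0.3],
    [0, 0, -4, 3, 40, 0, 0.3],
    [0, 0, -4, 3, 40, 0, 0.3],
    [0, 0, -5, 3, 40, 0, 0.3],
    [0, 0, -5, 2, 38, 0, 0.3],
    [0, 0, 0, 0, 0, 0, 0.3],
    [0, 0, 0, 0, 0, 0, 0.3],
  ],
)

```text
clock: 16.85
eef_pos: [568.6, 270.5, 180.4]
eef_rot: [-3.141, 0.001, 1.121]
wrist_force: [-0.3, -0.6, 0.2]
finger_gap: 65.2
finger_force: 0.0
```

```bash
python3 - <<'E'
from h import *
np.set_printoptions(precision=1,suppress=True)
st,im=snap('wrist','pics/w4.png'); print(st['eef_pos'],st['eef_rot'],st['finger_gap'])
l=np.array([np.cos(1.124),np.sin(1.124)]);w=np.array([l[1],-l[0]]);c=np.array([572.9,277.1])
X=[np.r_[c+a*40*l+b*20*w,63] for a,b in((1,-1),(1,1),(-1,1),(-1,-1))]
px=w2px('wrist',X,st);print(px)
cv2.polylines(im:=im[:,:,::-1].copy(),[px.astype(int)],True,(0,0,255),1);cv2.imwrite('pics/w4b.png',im)
E
```

```text
[568.6 270.5 180.4] [-3.1  0.   1.1] 65.24149374224952
[[262.3 159.1]
 [306.9 159. ]
 [305.7 243.7]
 [263.9 243.8]]
```

View pics/w4b.png

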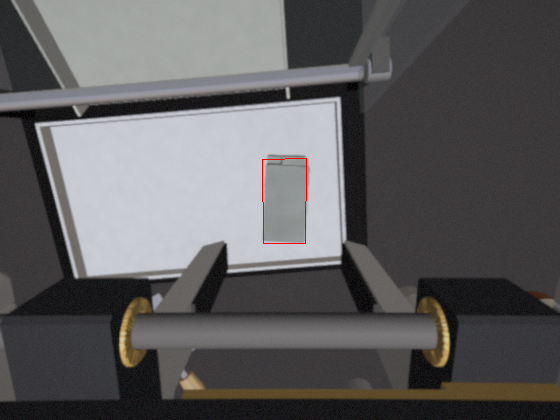

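The outline matches the prism. The tray's right wall is close, so I'll narrow the opening before descending.

Emit:
servo_tool(
  rows=[
    [0, 0, 0, 1, 0, -30, 0.44],
    [0, 0, 0, 0, 0, -40, 0.44],
    [0, 0, 0, 0, 0, -40, 0.44],
    [0, 0, 0, 0, 0, -25, 0.44],
    [0, 0, 0, 0, 0, -15, 0.44],
    [0, 0, 0, 0, 0, 0, 0.6],
    [0, 0, 0, 0, 0, 0, 0.7],
    [0, 0, 0, 0, 0, 0, 0.7],
    [0, 0, 0, 0, 0, 0, 0.7],
  ],
)

```text
clock: 18.02
eef_pos: [570.1, 271.2, 31.3]
eef_rot: [3.141, -0.001, 1.12]
wrist_force: [-1.6, -0.9, 2.2]
finger_gap: 40.3
finger_force: 24.7
```

Emit:
servo_tool(
  rows=[
    [0, 0, 0, 0, 0, 15, 0.7],
    [0, 0, 0, -1, -5, 40, 0.7],
    [0, 0, 0, -2, -10, 40, 0.7],
    [0, 0, 0, -2, -19, 40, 0.7],
    [0, 0, 0, -3, -40, 20, 0.7],
    [0, 0, 5, -3, -40, 0, 0.7],
    [0, 0, 5, -3, -40, 0, 0.7],
    [0, 0, 5, -3, -40, 0, 0.7],
    [0, 0, 5, -3, -40, 0, 0.7],
    [0, 0, 5, -3, -40, 0, 0.7],
    [0, 0, 1, -3, -40, 0, 0.7],
    [0, 0, 0, -3, -40, 0, 0.7],
    [0, 0, 0, -3, -40, 0, 0.7],
    [0, 0, 0, -3, -40, 0, 0.7],
    [0, 0, 0, -3, -40, 0, 0.7],
    [0, 0, 0, -3, -40, 0, 0.7],
    [0, 0, 0, 0, -40, 0, 0.7],
    [0, 0, 0, 0, -40, 0, 0.7],
    [0, 0, 0, 0, -40, 0, 0.7],
    [0, 0, 0, 0, -40, 0, 0.7],
  ],
)

```text
clock: 20.52
eef_pos: [528.6, -404.1, 186.5]
eef_rot: [3.141, 0.001, 1.574]
wrist_force: [0.4, 0.1, -2.6]
finger_gap: 40.0
finger_force: 24.6
```

Emit:
servo_tool(
  rows=[
    [0, 0, 0, 0, 0, 0, 0.7],
    [0, 0, 0, 0, 0, -40, 0.7],
    [0, 0, 0, 0, 0, -40, 0.7],
    [0, 0, 0, 0, 0, -40, 0.7],
    [0, 0, 0, 0, 0, -30, 0.7],
    [0, 0, 0, 0, 0, -18, 0.7],
    [0, 0, 0, 0, 0, 0, 0.7],
    [0, 0, 0, 0, 0, 0, 0.5],
    [0, 0, 0, 0, 0, 0, 0.4],
    [0, 0, 0, 0, 0, 15, 0.35],
    [0, 0, 0, 0, 0, 40, 0.3],
    [0, 0, 0, 0, 0, 50, 0.3],
    [0, 0, 0, 0, 0, 50, 0.3],
    [0, 0, 0, 0, 0, 13, 0.3],
    [0, 0, 0, 0, 0, 0, 0.3],
  ],
)

```text
clock: 22.4
eef_pos: [528.9, -403.0, 186.5]
eef_rot: [3.14, 0.001, 1.574]
wrist_force: [0.3, 0.3, -1.5]
finger_gap: 65.9
finger_force: 0.0
```

```bash
python3 - <<'E'
from h import *
st,im=snap('scene','pics/sc2.png'); print(st['eef_pos'],st['eef_rot'],st['finger_gap'])
E
```

```text
[ 528.85343193 -402.99863956  186.51073103] [3.14031006e+00 1.12710947e-03 1.57400425e+00] 65.85148025872726
```

View pics/sc2.png

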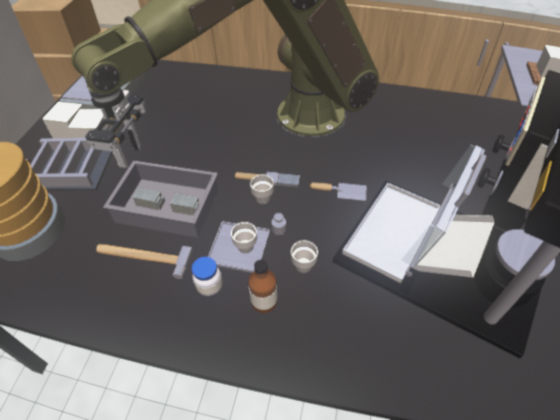

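The catch tray is empty, both prisms are in the tote at (148,199) and (184,204), and the guard stands up. The pot near the brush has been nudged to (262,188). Next I return to the guard handle.

Emit:
servo_tool(
  rows=[
    [0, 0, 0, -3, 39, 6, 0.5],
    [0, 0, 0, -3, 39, 6, 0.5],
    [0, 0, 0, -3, 39, 6, 0.6],
    [0, 0, 0, -3, 39, 6, 0.6],
    [0, 0, 6.9, -3, 39, 6, 0.6],
    [0, 0, 6.9, -3, 39, 6, 0.6],
    [0, 0, 6.9, -3, 39, 6, 0.6],
    [0, 0, 6.9, -3, 39, 6, 0.6],
    [0, 0, 6.9, -3, 39, 6, 0.6],
    [0, 0, 6.9, -3, 39, 6, 0.6],
    [0, 0, 6.9, -3, 39, 6, 0.6],
    [0, 0, 6.9, -3, 39, 6, 0.6],
    [0, 0, 6.9, -3, 39, 6, 0.6],
    [0, 0, 6.9, -3, 39, 0, 0.6],
    [0, 0, 0, 0, 39, 0, 0.6],
    [0, 0, 0, 0, 39, 0, 0.6],
    [0, 0, 0, 0, 39, 0, 0.6],
    [0, 0, 0, 0, 39, 0, 0.6],
    [0, 0, 0, 0, 0, 0, 0.6],
  ],
)

```text
clock: 24.82
eef_pos: [485.9, 300.7, 261.2]
eef_rot: [-3.139, -0.002, 2.781]
wrist_force: [0.7, -1.3, 0.2]
finger_gap: 37.4
finger_force: 0.0
```

Emit:
servo_tool(
  rows=[
    [4.8, -1.9, 0, 0, 0, 25, 0.6],
    [4.8, -1.9, 0, 0, 0, 25, 0.6],
    [4.8, -1.9, 0, 4, 10, 25, 0.6],
    [4.8, -1.9, 0, 8, 20, 25, 0.6],
    [4.8, -1.8, 0, 10, 24, 24, 0.6],
    [0, 0, 0, 10, 24, 0, 0.6],
    [0, 0, 0, 10, 24, 0, 0.6],
    [0, 0, 0, 0, 0, 0, 0.6],
    [0, 0, 0, 0, 0, 0, 0.6],
  ],
)

```text
clock: 25.95
eef_pos: [528.8, 400.2, 386.7]
eef_rot: [2.693, 0.004, 2.776]
wrist_force: [-0.1, -0.4, 0.0]
finger_gap: 37.5
finger_force: 0.0
```

```bash
python3 - <<'E'
from h import *
st,im=snap('wrist','pics/w5.png'); print(st['eef_pos'],st['eef_rot'],st['finger_gap'])
xh=np.array([.363,.932,0]);yh=np.array([-.932,.363,0]);H=np.array([529,401,105.])
b=H+207*(-np.cos(1.75)*xh+np.sin(1.75)*np.array([0,0,1]))
px=w2px('wrist',[b+65*yh,b,b-65*yh],st);print(px)
im=im[:,:,::-1].copy()
cv2.polylines(im,[px.astype(int)],False,(0,0,255),1);cv2.imwrite('pics/w5b.png',im)
E
```

```text
[528.80357887 400.15313638 386.68357305] [2.69279688 0.00381142 2.77647097] 37.48988147550423
[[283.80528917 138.42730574]
 [283.22795274 218.02817716]
 [282.71099824 289.12640902]]
```

View pics/w5b.png

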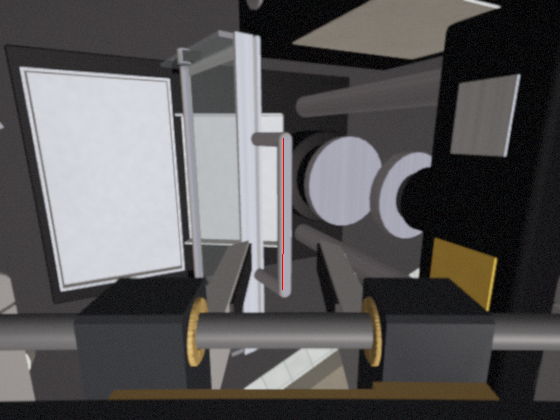

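The bar is between the fingers (u≈286), so I close in on it along the finger axis.

Emit:
servo_tool(
  rows=[
    [0, 0, 0, 4, 9, -19, 0.6],
    [0, 0, 0, 3, 9, -19, 0.6],
    [0, 0, 0, 3, 9, -19, 0.6],
    [0, 0, 0, 3, 9, -18, 0.6],
    [0, 0, 0, 3, 7, -17, 0.6],
    [0, 0, 0, 0, 0, 0, 0.6],
    [0, 0, 0, 0, 0, 0, 0.85],
    [0, 0, 0, 0, 0, 0, 0.95],
    [0, 0, 0, 0, 0, 0, 0.95],
    [0, 0, 0, 0, 0, 0, 0.95],
  ],
  grip_force=14,
)

```text
clock: 27.25
eef_pos: [544.1, 441.7, 294.9]
eef_rot: [2.697, 0.003, 2.777]
wrist_force: [-12.3, -20.7, 2.0]
finger_gap: 11.3
finger_force: 14.0
```

```bash
python3 -c "
from arc import *
import arc
arc.H=np.array([529,401,105.])
print(tcp(1.75,.45))
rows(1.75,0,.45,0,36)"
```

```text
[545.39354416 443.09031172 291.57659606]
rot/row deg [-0.67  0.26 -0.  ]
[[-3, -9, 1], [-4, -10, 1], [-4, -9, 0], [-3, -10, 0], [-4, -10, 0], [-4, -9, -1], [-4, -10, -1], [-3, -9, -2], [-4, -9, -3], [-3, -10, -3], [-4, -9, -3], [-4, -9, -4], [-3, -8, -4], [-3, -9, -5], [-3, -8, -5], [-4, -8, -5], [-3, -8, -6], [-3, -8, -7], [-2, -7, -6], [-3, -7, -7], [-3, -7, -8], [-2, -6, -7], [-3, -6, -8], [-2, -5, -9], [-2, -6, -8], [-2, -4, -9], [-1, -5, -9], [-2, -4, -9], [-1, -3, -10], [-1, -3, -9], [-2, -3, -10], [0, -2, -10], [-1, -2, -10], [-1, -2, -10], [0, 0, -10], [0, -1, -10]] end [454. 208.  86.]
```

Emit:
servo_tool(
  rows=[
    [-0.67, 0.26, 0, -3, -9, 1, 0.95],
    [-0.67, 0.26, 0, -4, -10, 1, 0.95],
    [-0.67, 0.26, 0, -4, -9, 0, 0.95],
    [-0.67, 0.26, 0, -3, -10, 0, 0.95],
    [-0.67, 0.26, 0, -4, -10, 0, 0.95],
    [-0.67, 0.26, 0, -4, -9, -1, 0.95],
    [-0.67, 0.26, 0, -4, -10, -1, 0.95],
    [-0.67, 0.26, 0, -3, -9, -2, 0.95],
  ],
)

```text
clock: 28.25
eef_pos: [515.4, 367.5, 293.4]
eef_rot: [2.793, 0.003, 2.777]
wrist_force: [-1.5, 1.3, 1.2]
finger_gap: 11.5
finger_force: 14.0
```

Emit:
servo_tool(
  rows=[
    [-0.67, 0.26, 0, -4, -9, -3, 0.95],
    [-0.67, 0.26, 0, -3, -10, -3, 0.95],
    [-0.67, 0.26, 0, -4, -9, -3, 0.95],
    [-0.67, 0.26, 0, -4, -9, -4, 0.95],
    [-0.67, 0.26, 0, -3, -8, -4, 0.95],
    [-0.67, 0.26, 0, -3, -9, -5, 0.95],
    [-0.67, 0.26, 0, -3, -8, -5, 0.95],
    [-0.67, 0.26, 0, -4, -8, -5, 0.95],
  ],
)

```text
clock: 29.25
eef_pos: [487.9, 297.4, 260.8]
eef_rot: [2.893, 0.004, 2.777]
wrist_force: [8.4, 0.9, -6.3]
finger_gap: 11.7
finger_force: 14.0
```

Emit:
servo_tool(
  rows=[
    [-0.67, 0.26, 0, -3, -8, -6, 0.95],
    [-0.67, 0.26, 0, -3, -8, -7, 0.95],
    [-0.67, 0.26, 0, -2, -7, -6, 0.95],
    [-0.67, 0.26, 0, -3, -7, -7, 0.95],
    [-0.67, 0.26, 0, -3, -7, -8, 0.95],
    [-0.67, 0.26, 0, -2, -6, -7, 0.95],
    [-0.67, 0.26, 0, -3, -6, -8, 0.95],
    [-0.67, 0.26, 0, -2, -5, -9, 0.95],
    [-0.67, 0.26, 0, -2, -6, -8, 0.95],
    [-0.67, 0.26, 0, -2, -4, -9, 0.95],
  ],
)

```text
clock: 30.5
eef_pos: [462.7, 233.2, 186.0]
eef_rot: [3.02, 0.003, 2.778]
wrist_force: [1.0, -8.4, 2.0]
finger_gap: 11.2
finger_force: 14.0
```

Emit:
servo_tool(
  rows=[
    [-0.67, 0.26, 0, -1, -5, -9, 0.95],
    [-0.67, 0.26, 0, -2, -4, -9, 0.95],
    [-0.67, 0.26, 0, -1, -3, -10, 0.95],
    [-0.67, 0.26, 0, -1, -3, -9, 0.95],
    [-0.67, 0.26, 0, -2, -3, -10, 0.95],
    [0, 0, 0, 0, 0, 0, 0.95],
  ],
)

```text
clock: 31.25
eef_pos: [455.8, 215.4, 138.5]
eef_rot: [3.082, 0.002, 2.778]
wrist_force: [1.1, -6.3, -0.2]
finger_gap: 11.3
finger_force: 14.0
```

Emit:
servo_tool(
  rows=[
    [-0.67, 0.26, 0, 0, -2, -10, 0.95],
    [-0.67, 0.26, 0, -1, -2, -10, 0.95],
    [-0.67, 0.26, 0, -1, -2, -10, 0.95],
    [-0.67, 0.26, 0, 0, 0, -8, 0.95],
    [-0.67, 0.26, 0, 0, -1, -6, 0.95],
    [0, 0, 0, 0, 0, -3, 0.95],
    [0, 0, 0, 0, 0, -2, 0.95],
    [0, 0, 0, 0, 0, 0, 0.95],
  ],
)

```text
clock: 32.25
eef_pos: [452.9, 208.2, 89.4]
eef_rot: [-3.137, -0.0, 2.779]
wrist_force: [-4.0, -10.1, -2.4]
finger_gap: 11.4
finger_force: 14.0
```

Emit:
servo_tool(
  rows=[
    [0, 0, 0, 0, 0, -2, 0.95],
    [0, 0, 0, 0, 0, -2, 0.95],
    [0, 0, 0, 0, 0, 0, 0.95],
  ],
)

```text
clock: 32.62
eef_pos: [452.9, 208.1, 85.4]
eef_rot: [-3.137, -0.0, 2.778]
wrist_force: [-3.1, -8.5, -2.5]
finger_gap: 11.6
finger_force: 14.0
```

Emit:
servo_tool(
  rows=[
    [0, 0, 0, 0, 0, -2, 0.95],
    [0, 0, 0, 0, 0, -2, 0.95],
    [0, 0, 0, 0, 0, 0, 0.95],
  ],
)

```text
clock: 33.0
eef_pos: [453.8, 207.9, 83.0]
eef_rot: [-3.137, 0.002, 2.779]
wrist_force: [-6.4, -14.5, 13.4]
finger_gap: 11.5
finger_force: 14.0
```

The guard is on its stop: the force rises as I press down. I'll release it and go look at the pots.

Emit:
servo_tool(
  rows=[
    [0, 0, 0, 0, 0, 0, 0.85],
    [0, 0, 0, 0, 0, 0, 0.7],
    [0, 0, 0, 0, 0, 0, 0.6],
    [0, 0, 0, 0, 0, 0, 0.6],
    [0, 0, 0, 0, 0, 20, 0.6],
    [0, 0, 0, 0, 0, 40, 0.6],
    [0, 0, 0, 0, 0, 45, 0.4],
    [0, 0, -6.9, 4, -10, 45, 0.3],
    [0, 0, -6.9, 10, -35, 40, 0.1],
    [0, 0, -6.9, 12, -38, 0, 0],
    [0, 0, -6.9, 12, -38, 0, 0],
    [0, 0, -6.9, 12, -38, 0, 0],
    [0, 0, -6.9, 12, -38, 0, 0],
    [0, 0, -6.9, 12, -38, 0, 0],
    [0, 0, -6.9, 12, -38, 0, 0],
    [0, 0, -6.9, 12, -38, 0, 0],
    [0, 0, -6.9, 9, -27, 0, 0],
    [0, 0, 0, 0, 0, 0, 0],
    [0, 0, 0, 0, 0, 0, 0],
  ],
)

```text
clock: 35.38
eef_pos: [560.6, -128.2, 272.3]
eef_rot: [-3.14, 0.001, 1.576]
wrist_force: [-0.0, 0.4, 0.8]
finger_gap: 93.9
finger_force: 0.0
```

```bash
python3 - <<'E'
from h import *
st,im=snap('wrist','pics/w6.png'); print(st['eef_pos'],st['eef_rot'],st['finger_gap'])
_,s=snap('side','pics/s2.png')
b=im[:,:,::-1]; c=s[120:240,100:260,::-1]
o=np.zeros((600,800,3),np.uint8); o[:420,:560]=b; o[425:600,560:793]=cv2.resize(c,(233,175)); cv2.imwrite('pics/w6b.png',o)
E
```

```text
[ 560.61614377 -128.2366191   272.34740244] [-3.13969261e+00  1.21532618e-03  1.57626308e+00] 93.92808305202082
```

View pics/w6b.png

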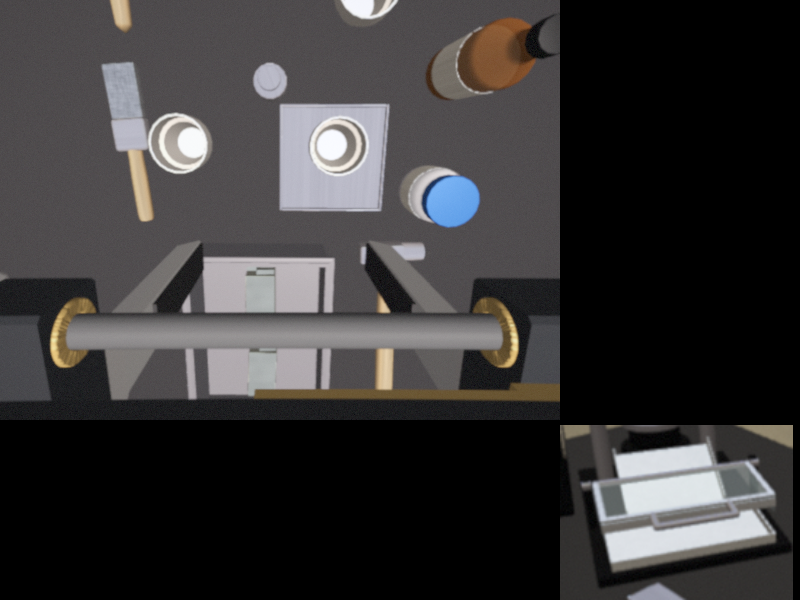

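The wrist view shows pot A's rim at about (180,143), right beside the brush, and the base rim at about (339,146) in the tray. Pot B is at the top edge at about (366,0). The inset shows the guard down and the tray empty. I'll refine the rim circles with image code.

```bash
cat > pot.py <<'E'
from h import *
def rim(im,st,guess,z,name='wrist'):
    """refine rim centre by maximising edge response along the projected outer rim circle (r 33.5)"""
    g=cv2.cvtColor(im,cv2.COLOR_RGB2GRAY).astype(np.float32); g=cv2.GaussianBlur(g,(0,0),1)
    t=np.linspace(0,2*np.pi,120,endpoint=False); u=np.c_[np.cos(t),np.sin(t),0*t]
    best=None
    def score(x,y):
        c=np.array([x,y,z])
        a=w2px(name,c+u*32,st).astype(np.float32); b=w2px(name,c+u*36.5,st).astype(np.float32)
        f=lambda q:cv2.remap(g,q[:,0:1],q[:,1:2],cv2.INTER_LINEAR).ravel()
        return np.mean(np.clip(f(a)-f(b),-40,60))
    x,y=guess
    for s,n in((2,8),(.5,5)):
        L=[(score(x+i*s,y+j*s),x+i*s,y+j*s) for i in range(-n,n+1) for j in range(-n,n+1)]
        sc,x,y=max(L)
    return sc,x,y
E
python3 - <<'E'
from pot import *
np.set_printoptions(precision=1,suppress=True)
st=manip.read_state(); im=cv2.imread('pics/w6.png')[:,:,::-1].copy()
for uv,z in(((180,143),68),((339,146),71)):
    g=px2w('wrist',[uv],z,st)[0]; print(g,rim(im,st,g[:2],z))
g=px2w('wrist',[(366,-2)],68,st); print('B',g)
print('tray',px2w('wrist',[(280,105),(388,105),(382,210),(280,210)],10,st).mean(0))
print('weight, brush',px2w('wrist',[(268,77),(102,65),(135,62),(120,150),(148,148)],[58,12,12,12,12],st))
E
```

```text
[441.6 -69.6  68. ] (np.float32(58.57469), np.float64(439.1448816572505), np.float64(-70.08281926333889))
[623.4 -71.7  71. ] (np.float32(37.428425), np.float64(624.4055702708947), np.float64(-72.16147656517467))
B [[644.4  77.2  68. ]]
tray [625.3 -91.5  10. ]
weight, brush [[542.3   3.   58. ]
 [335.4  21.8  12. ]
 [376.2  25.8  12. ]
 [345.  -80.9  12. ]
 [381.9 -78.   12. ]]
```

Emit:
servo_tool(
  rows=[
    [0, 0, 0, -25, 12, -20, 0],
    [0, 0, 0, -25, 12, -20, 0],
    [0, 0, 0, -25, 12, -20, 0],
    [0, 0, 0, -25, 12, -20, 0],
    [0, 0, 0, -21, 10, -20, 0],
    [0, 0, 0, 0, 0, 0, 0],
    [0, 0, 0, 0, 0, 0, 0],
  ],
)

```text
clock: 36.35
eef_pos: [440.7, -70.9, 173.5]
eef_rot: [-3.142, 0.002, 1.575]
wrist_force: [-0.2, 0.7, 1.2]
finger_gap: 93.8
finger_force: 0.0
```

```bash
cat > m.py <<'E'
import sys
from pot import *
x,y,z=map(float,sys.argv[1:4])
st,im=snap('wrist','pics/m_%d.png'%(manip.read_state()['clock']*100))
print(rim(im,st,(x,y),z),w2px('wrist',[[x,y,z]],st),st['eef_pos'],st['eef_rot'])
E
python3 m.py 440 -70 68
```

```text
(np.float32(60.0), 440.0, -69.5) [[282.50374601 212.55482595]] [440.69450485 -70.93773336 173.49737147] [-3.14155028e+00  1.88836852e-03  1.57495283e+00]
```

Emit:
servo_tool(
  rows=[
    [0, 0, 0, -1, 1, -30, 0],
    [0, 0, 0, 0, 0, -35, 0],
    [0, 0, 0, 0, 0, -30, 0],
    [0, 0, 0, 0, 0, -22, 0],
    [0, 0, 0, 0, 0, -12, 0],
    [0, 0, 0, 0, 0, 0, 0.2],
    [0, 0, 0, 0, 0, 0, 0.35],
    [0, 0, 0, 0, 0, 0, 0.4],
    [0, 0, 0, 0, 0, 0, 0.4],
    [0, 0, 0, 0, 0, 0, 0.4],
  ],
  grip_force=12,
)

```text
clock: 37.65
eef_pos: [439.2, -70.0, 44.1]
eef_rot: [-3.141, 0.002, 1.574]
wrist_force: [-1.6, 0.1, 6.5]
finger_gap: 67.5
finger_force: 11.9
```

Emit:
servo_tool(
  rows=[
    [0, 0, 0, 0, 0, 20, 0.4],
    [0, 0, 0, 0, 0, 40, 0.4],
    [0, 0, 0, 15, 0, 50, 0.4],
    [0, 0, 0, 25, 0, 36, 0.4],
    [0, 0, 0, 30, 0, 0, 0.4],
    [0, 0, 0, 20, 0, 0, 0.4],
    [0, 0, 0, 0, 0, 0, 0.4],
    [0, 0, 0, 0, 0, 0, 0.4],
  ],
)

```text
clock: 38.65
eef_pos: [528.1, -69.9, 189.2]
eef_rot: [-3.139, 0.001, 1.574]
wrist_force: [0.4, -0.0, -1.6]
finger_gap: 67.9
finger_force: 11.9
```

```bash
python3 m.py 624 -72 71; python3 - <<'E'
from pot import *
import glob
st=manip.read_state(); im=cv2.imread(sorted(glob.glob('pics/m_*'))[-1])[:,:,::-1].copy()
p=st['eef_pos']; print('held',rim(im,st,(p[0],p[1]),p[2]+24))
E
```

```text
(np.float32(46.08234), 623.5, -72.5) [[386.33450386 213.03509827]] [528.06074152 -69.86054582 189.23112876] [-3.13913456e+00  1.37776383e-03  1.57411865e+00]
held (np.float32(38.89185), np.float64(528.5742651570356), np.float64(-70.41144089866296))
```

Emit:
servo_tool(
  rows=[
    [0, 0, 0, 25, -1, 0, 0.4],
    [0, 0, 0, 30, -1, 0, 0.4],
    [0, 0, 0, 25, 0, 0, 0.4],
    [0, 0, 0, 15, 0, 0, 0.4],
    [0, 0, 0, 0, 0, 0, 0.4],
    [0, 0, 0, 0, 0, -20, 0.4],
    [0, 0, 0, 0, 0, -25, 0.4],
    [0, 0, 0, 0, 0, -20, 0.4],
    [0, 0, 0, 0, 0, -15, 0.4],
    [0, 0, 0, 0, 0, 0, 0.4],
  ],
)

```text
clock: 39.95
eef_pos: [623.0, -71.9, 108.8]
eef_rot: [-3.138, 0.001, 1.574]
wrist_force: [-0.2, -0.6, -1.0]
finger_gap: 67.7
finger_force: 11.9
```

Emit:
servo_tool(
  rows=[
    [0, 0, 0, 0, 0, -8, 0.4],
    [0, 0, 0, 0, 0, -8, 0.4],
    [0, 0, 0, 0, 0, -6, 0.4],
    [0, 0, 0, 0, 0, -5, 0.4],
    [0, 0, 0, 0, 0, -4, 0.4],
    [0, 0, 0, 0, 0, 0, 0.4],
  ],
)

```text
clock: 40.7
eef_pos: [623.7, -71.9, 78.2]
eef_rot: [-3.139, 0.001, 1.574]
wrist_force: [-1.0, -0.2, -1.3]
finger_gap: 67.8
finger_force: 11.9
```

Emit:
servo_tool(
  rows=[
    [0, 0, 0, 0, 0, -2, 0.4],
    [0, 0, 0, 0, 0, -2, 0.4],
    [0, 0, 0, 0, 0, 0, 0.4],
  ],
)

```text
clock: 41.08
eef_pos: [624.1, -71.9, 75.2]
eef_rot: [-3.141, 0.002, 1.574]
wrist_force: [-1.4, 0.4, 5.3]
finger_gap: 67.6
finger_force: 11.9
```

Contact at z 75 matches the nested height. I'll release and go to pot B, with the tool turned to stay clear of the oil bottle.

Emit:
servo_tool(
  rows=[
    [0, 0, 0, 0, 0, 0, 0.3],
    [0, 0, 0, 0, 0, 0, 0.15],
    [0, 0, 0, 0, 0, 0, 0.05],
    [0, 0, 0, 0, 0, 15, 0],
    [0, 0, 0, 0, 0, 40, 0],
    [0, 0, 0, 0, 0, 45, 0],
    [0, 0, 9, 2, 20, 0, 0],
    [0, 0, 9, 4, 35, 0, 0],
    [0, 0, 9, 4, 35, 0, 0],
    [0, 0, 9, 4, 35, 0, 0],
    [0, 0, 9, 3, 27, 0, 0],
    [0, 0, 0, 0, 0, 0, 0],
    [0, 0, 0, 0, 0, 0, 0],
  ],
)

```text
clock: 42.7
eef_pos: [640.8, 79.4, 175.0]
eef_rot: [-3.14, 0.002, 2.357]
wrist_force: [0.0, -1.5, -0.5]
finger_gap: 94.0
finger_force: 0.0
```

```bash
python3 m.py 641 80 68
```

```text
(np.float32(60.0), 649.0, 92.5) [[283.86452843 212.34174528]] [640.78694524  79.42199846 174.97278653] [-3.14008016e+00  1.90277278e-03  2.35677133e+00]
```

Emit:
servo_tool(
  rows=[
    [0, 0, 0, 8, 13, 0, 0],
    [0, 0, 0, 0, 0, 0, 0],
    [0, 0, 0, 0, 0, 0, 0],
  ],
)

```text
clock: 43.12
eef_pos: [648.8, 93.0, 174.3]
eef_rot: [-3.14, 0.001, 2.359]
wrist_force: [0.1, 1.2, 0.5]
finger_gap: 94.1
finger_force: 0.0
```

```bash
python3 m.py 645 88 68;python3 m.py 649 92 68
```

```text
(np.float32(60.0), 649.0, 92.0) [[276.39272665 213.80392609]] [648.75559355  93.02493979 174.28077677] [-3.13958997e+00  1.37792853e-03  2.35927869e+00]
(np.float32(60.0), 649.0, 92.0) [[282.75519369 213.80806712]] [648.71477753  92.96355575 174.3088989 ] [-3.13965708e+00  1.33878288e-03  2.35924904e+00]
```

Emit:
servo_tool(
  rows=[
    [0, 0, 0, 0, -1, -30, 0],
    [0, 0, 0, 0, 0, -35, 0],
    [0, 0, 0, 0, 0, -30, 0],
    [0, 0, 0, 0, 0, -22, 0],
    [0, 0, 0, 0, 0, -13, 0],
    [0, 0, 0, 0, 0, 0, 0.2],
    [0, 0, 0, 0, 0, 0, 0.35],
    [0, 0, 0, 0, 0, 0, 0.4],
    [0, 0, 0, 0, 0, 0, 0.4],
    [0, 0, 0, 0, 0, 0, 0.4],
    [0, 0, 0, 0, 0, 20, 0.4],
    [0, 0, 0, 0, 0, 40, 0.4],
    [0, 0, 0, 0, 0, 50, 0.4],
    [0, 0, 0, 0, -25, 50, 0.4],
    [0, 0, 0, -3, -35, 0, 0.4],
    [0, 0, 0, -3, -20, 0, 0.4],
    [0, 0, 0, 0, 0, 0, 0.4],
    [0, 0, 0, 0, 0, 0, 0.4],
  ],
)

```text
clock: 45.48
eef_pos: [642.7, 12.9, 204.1]
eef_rot: [-3.14, 0.001, 2.36]
wrist_force: [-0.1, -0.2, -1.5]
finger_gap: 68.7
finger_force: 12.0
```

```bash
python3 m.py 624 -72 99; python3 - <<'E'
from pot import *
import glob
st=manip.read_state(); im=cv2.imread(sorted(glob.glob('pics/m_*'))[-1])[:,:,::-1].copy()
p=st['eef_pos']; print('held',rim(im,st,(p[0],p[1]),p[2]+24)); print(st['finger_gap'],st['finger_force'])
E
```

```text
(np.float32(23.310066), 625.0, -73.0) [[204.22191019 261.97480553]] [642.66165587  12.90241301 204.09022193] [-3.13952106e+00  7.28873495e-04  2.35986989e+00]
held (np.float32(39.046394), np.float64(642.1747988110917), np.float64(15.593807779707683))
69.0078164233846 11.998815732076764
```

Emit:
servo_tool(
  rows=[
    [0, 0, -9, -22, -17, 0, 0.4],
    [0, 0, -9, -22, -17, 0, 0.4],
    [0, 0, -9, -22, -17, 0, 0.4],
    [0, 0, -9, -22, -17, 0, 0.4],
    [0, 0, -9, -24, -17, 0, 0.4],
    [0, 0, 0, 0, 0, 0, 0.4],
    [0, 0, 0, 0, 0, 0, 0.4],
  ],
)

```text
clock: 46.4
eef_pos: [531.2, -72.2, 204.5]
eef_rot: [-3.14, 0.001, 1.577]
wrist_force: [-0.1, 0.1, -2.1]
finger_gap: 69.1
finger_force: 12.0
```

```bash
python3 m.py 624 -72 99; python3 - <<'E'
from pot import *
import glob
st=manip.read_state(); im=cv2.imread(sorted(glob.glob('pics/m_*'))[-1])[:,:,::-1].copy()
p=st['eef_pos']
for dz in (20,22,24,26,28): print('held',dz,rim(im,st,(p[0],p[1]),p[2]+dz))
a=cv2.resize(im[100:330,150:450,::-1],(782,600)); cv2.imwrite('pics/hold.png',a)
E
```

```text
(np.float32(52.834217), 625.0, -73.0) [[387.10827809 214.02045231]] [531.24125824 -72.22790527 204.50618669] [-3.14009532e+00  1.37137107e-03  1.57668825e+00]
held 20 (np.float32(41.58766), np.float64(531.3027007093011), np.float64(-70.1636849569159))
held 22 (np.float32(41.357502), np.float64(531.3027007093011), np.float64(-69.6636849569159))Traceback (most recent call last):
  File "<stdin>", line 5, in <module>
  File "pot.py", line 14, in rim
    L=[(score(x+i*s,y+j*s),x+i*s,y+j*s) for i in range(-n,n+1) for j in range(-n,n+1)]
        ~~~~~^^^^^^^^^^^^^
  File "pot.py", line 9, in score
    a=w2px(name,c+u*32,st).astype(np.float32); b=w2px(name,c+u*36.5,st).astype(np.float32)
                                                 ~~~~^^^^^^^^^^^^^^^^^^
  File "h.py", line 22, in w2px
    K,D,Rc,p=campose(name,st)
             ~~~~~~~^^^^^^^^^
  File "h.py", line 7, in campose
    ci=manip.camera_info(name)
ValueError: time passes only in moves, steps and waits
```

Emit:
servo_tool(
  rows=[
    [0, 0, 0, 25, -1, 0, 0.4],
    [0, 0, 0, 28, -1, 0, 0.4],
    [0, 0, 0, 25, 0, 0, 0.4],
    [0, 0, 0, 15, 0, 0, 0.4],
    [0, 0, 0, 0, 0, 0, 0.4],
    [0, 0, 0, 0, 0, -20, 0.4],
    [0, 0, 0, 0, 0, -20, 0.4],
    [0, 0, 0, 0, 0, -15, 0.4],
    [0, 0, 0, 0, 0, -10, 0.4],
    [0, 0, 0, 0, 0, 0, 0.4],
  ],
)

```text
clock: 47.7
eef_pos: [623.5, -74.8, 139.0]
eef_rot: [-3.139, 0.001, 1.574]
wrist_force: [0.7, 0.4, -1.7]
finger_gap: 68.9
finger_force: 12.0
```

Emit:
servo_tool(
  rows=[
    [0, 0, 0, 0, 0, -8, 0.4],
    [0, 0, 0, 0, 0, -8, 0.4],
    [0, 0, 0, 0, 0, -6, 0.4],
    [0, 0, 0, 0, 0, -5, 0.4],
    [0, 0, 0, 0, 0, -4, 0.4],
    [0, 0, 0, 0, 0, 0, 0.4],
  ],
)

```text
clock: 48.45
eef_pos: [623.7, -74.9, 108.2]
eef_rot: [-3.139, 0.001, 1.574]
wrist_force: [-0.7, 0.3, -1.0]
finger_gap: 69.2
finger_force: 12.0
```

Emit:
servo_tool(
  rows=[
    [0, 0, 0, 0, 0, -2, 0.4],
    [0, 0, 0, 0, 0, -2, 0.4],
    [0, 0, 0, 0, 0, -1, 0.4],
    [0, 0, 0, 0, 0, 0, 0.4],
  ],
)

```text
clock: 48.95
eef_pos: [624.1, -75.0, 104.4]
eef_rot: [-3.141, 0.002, 1.574]
wrist_force: [-2.3, 0.2, 6.0]
finger_gap: 68.9
finger_force: 12.0
```

Emit:
servo_tool(
  rows=[
    [0, 0, 0, 0, 0, -1, 0.35],
    [0, 0, 0, 0, 0, 0, 0.15],
    [0, 0, 0, 0, 0, 0, 0.05],
    [0, 0, 0, 0, 0, 15, 0],
    [0, 0, 0, 0, 0, 40, 0],
    [0, 0, 0, 0, 0, 45, 0],
    [0, 0, 0, -15, -10, 35, 0],
    [0, 0, 0, -25, -20, 30, 0],
    [0, 0, 0, -25, -25, 0, 0],
    [0, 0, 0, 0, 0, 0, 0],
    [0, 0, 0, 0, 0, 0, 0],
  ],
)

```text
clock: 50.32
eef_pos: [559.0, -129.7, 268.0]
eef_rot: [-3.14, 0.001, 1.574]
wrist_force: [-0.3, -0.3, -0.5]
finger_gap: 94.2
finger_force: 0.0
```

```bash
python3 - <<'E'
from pot import *
st,im=snap('wrist','pics/w7.png'); _,s=snap('side','pics/s3.png'); _,c=snap('scene','pics/sc3.png')
print(st['eef_pos'])
o=np.zeros((600,800,3),np.uint8)
o[:300,:400]=cv2.resize(im[0:300,:400],(400,300)); o[:300,400:]=cv2.resize(s[160:280,230:390],(400,300))
o[300:,:400]=cv2.resize(c[170:290,100:260],(400,300)); o[300:,400:]=cv2.resize(s[110:230,100:260],(400,300))
cv2.imwrite('pics/fin.png',o[:,:,::-1])
E
python3 m.py 624 -72 127
```

```text
[ 558.98838295 -129.66854632  267.97831653]
(np.float32(47.823982), 625.0, -73.0) [[351.67416844 147.08646759]] [ 559.13513907 -129.34132781  267.30185458] [-3.13956989e+00  1.31608690e-03  1.57486895e+00]
```

View pics/fin.png

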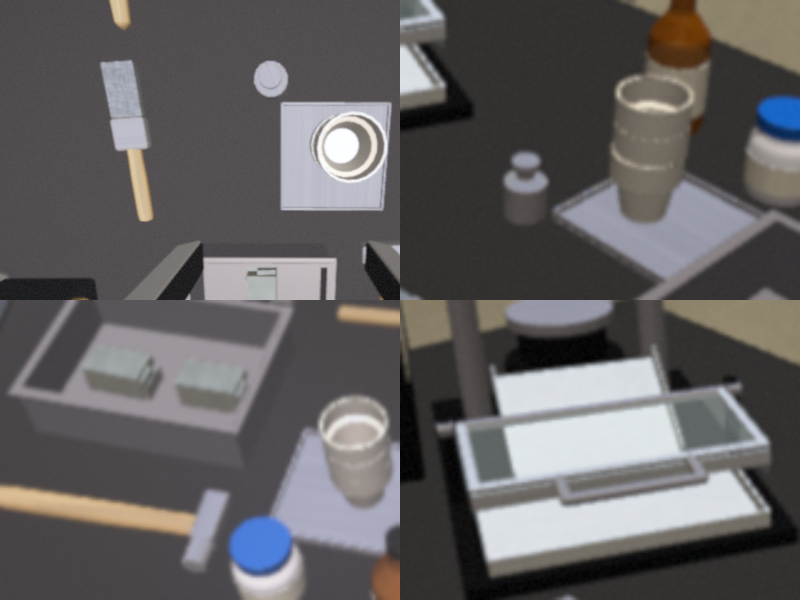

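The stack of three is straight: its top is at (625,-73), and the base was measured at about (624,-72.5). The prisms lie in the tote, the guard is down and the arm is clear.

```bash
python3 -c "
from cell import manip
print(manip.sign_off())"
```

```text
the job is handed in; nothing more can be done
None
```

I handed the job in with no verdict shown: the guard was opened and lowered gently to its stop, both prisms are in the tote, the two loose pots are nested straight in the base pot, and the other items look undisturbed.

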